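# Shut the gas tap under the sliding hood

## Task

Shut off the gas to the range: with the fingertips, push the white hood of the gas station on the worktop along its rails, away from the robot, until it stands at the far end plate and both taps lie bare. Then push the tap handle that ends in a round eye a quarter turn clockwise (seen from above) until it is fully shut. Only push: do not lift, tip or carry the hood, leave the tap with the plain straight handle open, and leave the jars and the tin beside the station where they stand.

Things in the scene. Friction and masses are not known exactly. Their poses are not given: they have to be found in the camera images.
- station: Fixed base of the gas station, right of the range: grey plate 240 (its x) x 150 (its y) x 10 mm. Origin: centre of its underside, on the worktop. x is the sliding direction, away from the robot (within 0.2 rad of world x), y is left. Rails along both sides, tops 18 mm above the worktop. Tap stems at station x = -0.035, y = +0.040 and -0.030; which tap is on which side varies.
- station_stop (a point): Middle of the near face of the steel end plate (150 mm wide, 78 mm high) at the far end of the base, 114 mm from the station's origin along its x, 40 mm above the worktop. It stops the hood; the hood's origin is then at station x = +0.064.
- hood: White metal hood, loose, about 0.45 kg, 100 (x) x 132 (y) mm, sliding with friction on the plate between the rails (3 mm play each side). Origin: centre of its lower edge, 10 mm above the worktop; axes as the station's. Top face 66 mm above the worktop; sides and far wall reach down, the near end is open to pass over the taps. Starts over both taps, origin near station x = -0.060.
- hood_lip (a point): Middle of the near face of the upright lip on the near edge of the hood's top, 50 mm from the hood's origin along its -x, 79 mm above the worktop. The lip is 120 mm wide (y), 8 mm thick, and reaches from the top face (66 mm above the worktop) to 92 mm. Pushed at its middle along station x it slides the hood without tipping.
- tap_eye: Fixed brass tap whose handle ends in a round eye: the one to shut. Origin: on the stem's axis, about which the handle turns, at worktop height; axes as the station's. Its pipe runs 56 mm from the stem along tap -x under the handle; pipe and nuts reach 28 mm above the worktop.
- handle_eye (a joint): Steel handle with the eye. 0 = open: it points along tap -x, to the robot, over its pipe. Grows clockwise from above; 1.571 = shut at its stop: it points along tap +y (left). Starts at 0 to 0.08, stays where left, needs about 1.5 N at the eye. Bar 10 mm wide, 40 to 52 mm above the worktop; eye 26 mm outside diameter, centred 42 mm from the stem's axis.
- handle_eye_end (a point): Centre of the eye of the handle to shut, 42 mm from the stem's axis, 46 mm above the worktop.
- tap_plain: The other tap, alike except for its plain straight handle: it must stay open. Origin and axes as for tap_eye.
- handle_plain (a joint): Angle of the plain handle: a straight bar 10 mm wide and 55 mm long from the stem's axis, 40 to 52 mm above the worktop. Values as for handle_eye. Starts at 0 to 0.08 and must stay open.
- spice: Bystander: small spice jar with steel lid, 50 x 49 x 62 mm, right of the station and nearer. Origin: centre of its underside.
- jam: Bystander: jam jar with white lid, 72 x 72 x 102 mm, right of the station and farther. Origin: centre of its underside.
- fish: Bystander: flat round tin, 86 x 86 x 40 mm, right of the station, between the two jars. Origin: centre of its underside.
Not all that is in view belongs to the job. Leave any yellow look-alike of the hood alone.

How it is judged:
On the way, in this order (a step that is already met when the one before it is completed fails the run):
1. the hood is slid aside to the far end of its rails, baring both taps (x of hood in the frame of station above 0.045 m), for 0.2 s.
2. the handle with the eye is pushed shut (value of joint handle_eye above 1.4 rad), for 0.2 s.
At the end, for the whole second after the job is handed in: The hood stands still and level on its base, its origin at least 42 mm beyond the station's (about 20 mm or less from the end plate); the handle with the eye is turned to at least 1.40 rad of its 1.571; the plain handle is below 0.3 rad (x of hood in the frame of station above 0.042 m and z of hood in the frame of station below 0.016 m and angle between hood's own z axis and vertical below 0.08 rad and linear speed of hood below 0.02 m/s and value of joint handle_eye above 1.4 rad and value of joint handle_plain below 0.3 rad); the robot touches nothing.
It fails at once if the hood is lifted more than 12 mm off its base (z of hood in the frame of station above 0.022 m).
It fails at once if the hood is tipped more than 0.2 rad (angle between hood's own z axis and vertical above 0.2 rad).
It fails at once if the plain handle is turned to more than 0.3 rad (value of joint handle_plain above 0.3 rad).
It fails at once if the eye handle is turned to more than 0.7 rad while the hood is still over the taps (value of joint handle_eye above 0.7 rad and not (x of hood in the frame of station above 0.03 m)).
It fails at once if a bystander (spice jar, jam jar or flat tin) is moved more than 25 mm (distance of any of spice, jam, fish from where it was at the start of the episode above 0.025 m).
It also fails if it takes over 48 s, if anything falls off the work surface, if the arm or the gripper's body presses on something with over 40 N, if the wrist force passes 120 N, or if a joint passes its speed limit or range.

## Robot

A 6-joint arm with a two-finger parallel gripper is mounted at the origin on a cart in front of the work surface, level with it; the furniture and walls round the work are solid. World frame = base frame: x ahead of the robot, y to its left, z up, the work surface at z = 0. Lengths are in m, angles in rad, forces in N, time in s.
With the tool pointing down it reaches from about 0.25 to 0.775 m from the base axis. Payload 4 kg.
Tool frame: the origin (TCP) lies midway between the tips of the shut fingers; the grasp point (between the pads) lies 19 mm behind it; z points along the fingers, x is the direction in which the jaws open and shut, and the axes are right-handed (so a half turn about z gives the same grasp; the last joint's range is limited). The gripper opens to 94 mm and grips with 3 to 60 N. Pads are 16 mm wide; open, the fingers measure 119 mm over their backs; the gripper's body (75 mm by 177 mm) begins 78 mm behind the grasp point.
Start: joints at [1.01, 0.087, 1.371, -0, 1.684, -0.103], TCP at [0.243, 0.493, 0.206] pointing down, gripper open.
Joint ranges: [-3.1, 3.1], [-0.76, 2.03], [0.27, 2.55], [-1.08, 4.22], [0.17, 2.65], [-2.57, 2.57]. Speed limits (rad/s): [2.79, 2.79, 3.14, 3.14, 3.14, 3.14].

## Interface

Orientations are given as [roll, pitch, yaw] about the fixed x, y, z axes, in that order (R = Rz(yaw) Ry(pitch) Rx(roll)).
In Python, from bench import * gives the robot as it stands.
- The arm moves only by the tool send_rows, never from a script. Its argument "rows" is one flat list of numbers, 7 for each row, row after row: the shift along the world's x, y, z in mm, then the turn, a rotation vector about the world's x, y, z in degrees, then the opening, from 0 (shut) to 1 (fully open). A call has exactly 8 rows; each row shifts and turns the commanded pose from where the row before left it; what a row does not reach is not made up. A row lasts 1/8 s, in which the tool goes at most 62.5 mm and 10.7 degrees, less where a joint would pass 70% of its speed; a pose out of reach is approached as far as the arm can. A call is refused whole if a number of a shift passes 62.5 or a number of a turn 10.7, either way. A call with a gripper value outside its range is refused whole. The fingers move at their own pace and stop on an object; the grip force is fixed at half the most. Time passes only in rows, so rows that do not move let the fingers close, or fill a call up. It gives the time, the measured TCP pose, the force and the opening at its end, in the units of the state.
- get_obs(): the state, without advancing time (a new reading comes with each control period).
- snapshot(name): name is "side" or "top"; returns a dict with "color" (420x560x3 uint8, red, green, blue), "intrinsics" (3x3 intrinsics, pixels), "rvec" (rotation vector, rad) and "tvec" (3), from world to camera coordinates, as OpenCV has them. Camera axes: x right, y down, z forward; pixel columns grow to the right and rows downward; lengths in m; the calibration is good to about 2 mm. A picture is of the moment at which its call begins. There is no depth.
- close_job(): hands the job in, once; it reports no verdict.
The state is a dict: "time": time; "joint_positions": joint angles; "qvel": joint speeds; "joint_torque": joint torques, N m; "tool_pos": TCP position; "ee_rot": TCP orientation; "wrist_force": force on the tool from outside, world axes, zero at the start; "wrist_torque": the same for the moment, N m; "width": finger opening in m.
Only numpy, scipy, OpenCV 4.12 (cv2) and the standard library are available. Lean on these libraries where they do the work, as an engineer would, in place of code of your own. Each camera call takes 0.05 s, during which the arm holds its last target.

## Working session

There is one attempt and no reset: what is moved stays moved. The work goes in short steps, Python scripts to look and compute and a tool call to move; the robot and the scene stay as the last step left them, time stands still between calls to the robot, and variables do not carry over. Pictures are saved under pics/ and viewed, and the job is handed in when it is done.

Besides the shell and the picture viewer there is one more tool, called after ">>>" as name(argument=value, ...), one argument or row to a line, values as JSON. send_rows: Moves the arm, as the interface text tells. Its arguments: {"type":"object","properties":{"rows":{"type":"array","items":{"type":"number"}}},"required":["rows"]}

```bash
mkdir -p pics; python3 - <<'E'
from bench import *
import cv2
o=get_obs(); print({k:o[k] for k in("time","tool_pos","ee_rot","wrist_force","width")})
for n in("side","top"):
    s=snapshot(n); cv2.imwrite(f"pics/{n}0.png",s["color"][:,:,::-1]); print(n,s["intrinsics"],s["rvec"],s["tvec"])
E
```

```text
{'time': 0.0, 'tool_pos': array([0.24280556, 0.49289564, 0.20431314]), 'ee_rot': array([-3.14140326e+00,  2.18219901e-03,  1.11299354e+00]), 'wrist_force': array([ 0.86003659, -0.73810282,  0.70011572]), 'width': 0.09411101370145349}
side [[510.62200088   0.         274.90420922]
 [  0.         510.62200088 199.97059855]
 [  0.           0.           1.        ]] [ 2.02121574 -1.40418326  0.57971408] [-0.39648258  0.37778351  1.16360583]
top [[484.04798007   0.         273.25840021]
 [  0.         484.04798007 198.80049526]
 [  0.           0.           1.        ]] [ 2.1144885  -2.11648853  0.22243377] [-0.21404451  0.57334938  1.33121562]
```

View pics/side0.png

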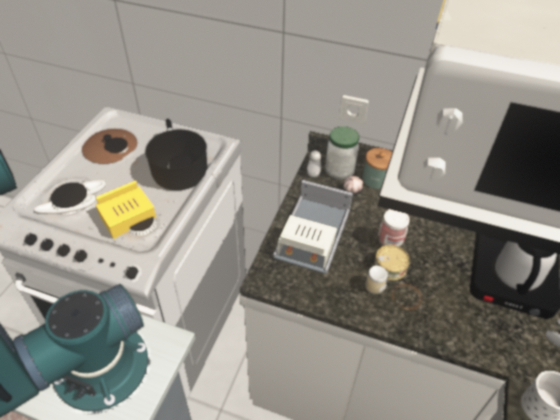

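View pics/top0.png

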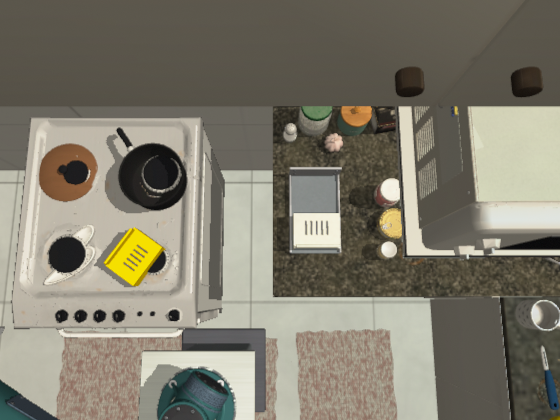

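The white hood is at top (317,230) and side (308,235), on the grey railed plate. The yellow look-alike is on the range at top (135,257) and I'll leave it alone. I'll enlarge to confirm.

```bash
cat > h.py <<'E'
import numpy as np,cv2
from bench import *
def proj(s,P):
    return cv2.projectPoints(np.array(P,float).reshape(-1,1,3),s["rvec"],s["tvec"],s["intrinsics"],None)[0].reshape(-1,2)
def ray(s,uv,z):
    R=cv2.Rodrigues(s["rvec"])[0]; c=-R.T@s["tvec"]
    d=R.T@np.linalg.inv(s["intrinsics"])@np.array([uv[0],uv[1],1.]); return c+d*(z-c[2])/d[2]
def crop(s,name,x0,y0,w,h,k):
    im=cv2.resize(s["color"][y0:y0+h,x0:x0+w,::-1],None,fx=k,fy=k,interpolation=cv2.INTER_CUBIC)
    cv2.imwrite(f"pics/{name}.png",im)
E
python3 - <<'E'
from h import *
s=snapshot("top"); crop(s,"t1",270,150,140,120,5)
print(proj(s,[[0,0,0],[.5,0,0],[.5,-.3,0]]), ray(s,(317,230),.066), ray(s,(289,252),0),ray(s,(341,252),0))
s=snapshot("side"); crop(s,"s1",250,170,170,140,4)
print(proj(s,[[0,0,0],[.5,0,0],[.5,-.3,0]]))
E
```

```text
[[195.42892522 407.27807366]
 [200.71966321 227.11305654]
 [302.02734855 227.03816151]] [ 0.48178228 -0.33789163  0.066     ] [ 0.42617486 -0.2607975   0.        ] [ 0.42602586 -0.41335148  0.        ]
[[100.91682927 365.75231635]
 [197.93678504 213.76164816]
 [295.41516758 242.14510339]]
```

View pics/t1.png

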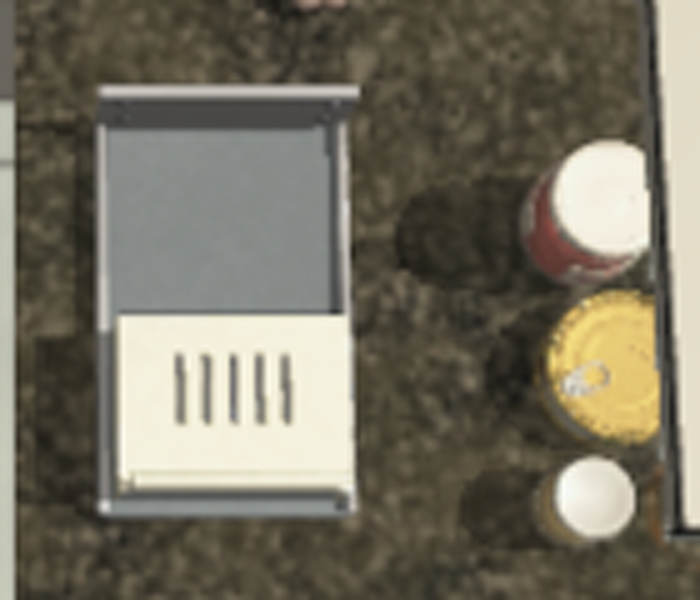

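View pics/s1.png

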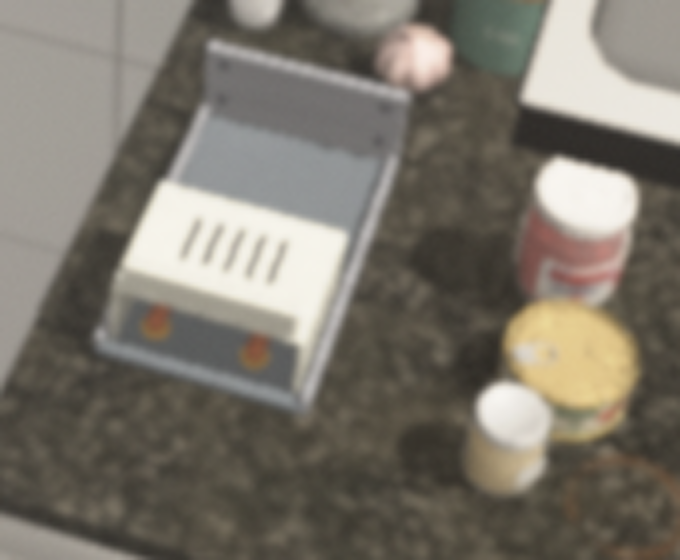

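```bash
python3 - <<'E'
from h import *
from scipy.optimize import least_squares
t=snapshot("top"); s=snapshot("side")
T=lambda u,v:(270+u/5-.4,150+v/5-.4)
S=lambda u,v:(250+u/4-.375,170+v/4-.375)
# (cam, pixel, station pt)
obs=[(t,T(99,513),(-.12,.075,.01)),(t,T(354,515),(-.12,-.075,.01)),(t,T(98,88),(.12,.075,.078)),(t,T(359,88),(.12,-.075,.078)),
(s,S(98,345),(-.12,.075,.005)),(s,S(305,408),(-.12,-.075,.005)),(s,S(211,42),(.12,.075,.078)),(s,S(410,95),(.12,-.075,.078))]
def f(p):
    c,n=np.cos(p[2]),np.sin(p[2]);r=[]
    for cam,uv,q in obs:
        P=[p[0]+c*q[0]-n*q[1],p[1]+n*q[0]+c*q[1],q[2]]
        r+=list(proj(cam,P)[0]-uv)
    return r
R=least_squares(f,[.5,-.34,0]);print(R.x,np.round(R.fun,1))
for z,uvs in((.066,[T(118,314),T(349,313)]),(.092,[T(118,488),T(355,488)])):
    for uv in uvs:print(z,ray(t,uv,z))
for uv in [(405,255),(462,250)]: print(ray(t,uv,0),ray(t,uv,.3))
print("jars",ray(t,T(595,497),.062),ray(t,T(605,367),.04),ray(t,T(610,197),.102))
print("tapends",ray(s,S(157,322),.046),ray(s,S(256,350),.046))
E
```

```text
[ 0.54504123 -0.33589052 -0.00276905] [-0.4 -0.2  0.1 -0.5  0.3 -1.1  0.2 -1.  -1.3  1.3  0.4  1.7 -0.4 -0.2
  0.1 -0.2]
0.066 [ 0.5322666  -0.27119661  0.066     ]
0.066 [ 0.53276436 -0.40264702  0.066     ]
0.092 [ 0.43052234 -0.26903608  0.092     ]
0.092 [ 0.43040078 -0.39935916  0.092     ]
[ 0.41706145 -0.6008107   0.        ] [ 0.39025321 -0.51790991  0.3       ]
[ 0.43154772 -0.76937163  0.        ] [ 0.40168113 -0.65088416  0.3       ]
jars [ 0.42838149 -0.538493    0.062     ] [ 0.50566561 -0.55337107  0.04      ] [ 0.59215135 -0.54555855  0.102     ]
tapends [ 0.43226916 -0.30246995  0.046     ] [ 0.43327321 -0.37025398  0.046     ]
```

>>> send_rows(
  rows=[9, -52, 2, 0, 0, -4, 0, 9, -52, 2, 0, 0, -4, 0, 9, -52, 2, 0, 0, -4, 0, 9, -52, 2, 0, 0, -4, 0, 9, -52, 2, 0, 0, -4, 0, 9, -52, 2, 0, 0, -4, 0, 9, -52, 2, 0, 0, -4, 0, 9, -52, 2, 0, 0, -4, 0],
)

```text
time: 1.3
tool_pos: [0.315, 0.0758, 0.2218]
ee_rot: [3.141, -0.001, 0.553]
wrist_force: [0.7, 0.4, 0.9]
width: 0.0175
```

>>> send_rows(
  rows=[9, -52, 0, 0, 0, -4, 0, 9, -52, 0, 0, 0, -4, 0, 9, -52, 0, 0, 0, -4, 0, 9, -52, 0, 0, 0, -4, 0, 9, -52, 0, 0, 0, -4, 0, 9, -52, 0, 0, 0, -4, 0, 9, -52, 0, 0, 0, -4, 0, 0, -48, 0, 0, 0, -4, 0],
)

```text
time: 2.3
tool_pos: [0.3782, -0.3365, 0.2212]
ee_rot: [-3.141, -0.0, -0.006]
wrist_force: [1.2, 0.4, 0.2]
width: 0.0003
```

>>> send_rows(
  rows=[3, 0, -25, 0, 0, 0, 0, 3, 0, -25, 0, 0, 0, 0, 3, 0, -25, 0, 0, 0, 0, 3, 0, -25, 0, 0, 0, 0, 3, 0, -25, 0, 0, 0, 0, 0, 0, -15, 0, 0, 0, 0, 0, 0, -6, 0, 0, 0, 0, 0, 0, 0, 0, 0, 0, 0],
)

```text
time: 3.3
tool_pos: [0.3931, -0.3348, 0.0757]
ee_rot: [3.141, -0.0, -0.004]
wrist_force: [-0.1, 0.1, 0.8]
width: 0.0006
```

```bash
python3 - <<'E'
from h import *
o=get_obs();print(o["tool_pos"],o["wrist_force"])
s=snapshot("side"); crop(s,"s2",250,170,170,140,4)
E
```

```text
[ 0.39313279 -0.3347559   0.07573988] [-0.10116823  0.12701338  0.79088128]
```

View pics/s2.png

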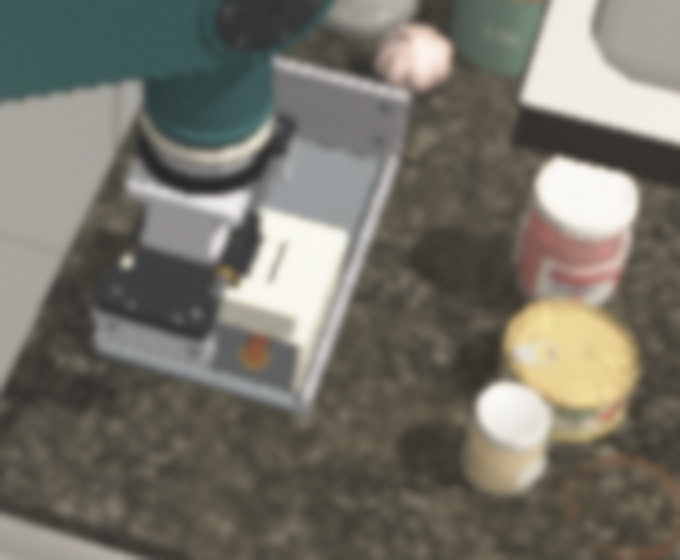

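>>> send_rows(
  rows=[8, -1, -2, 0, 0, 0, 0, 8, 0, 0, 0, 0, 0, 0, 6, 0, 0, 0, 0, 0, 0, 6, 0, 0, 0, 0, 0, 0, 8, 0, 0, 0, 0, 0, 0, 8, 0, 0, 0, 0, 0, 0, 8, 0, 0, 0, 0, 0, 0, 8, 0, 0, 0, 0, 0, 0],
)

```text
time: 4.35
tool_pos: [0.4518, -0.3358, 0.0736]
ee_rot: [3.141, 0.004, -0.004]
wrist_force: [-5.1, -0.4, 4.0]
width: 0.0005
```

```bash
python3 - <<'E'
from h import *
o=get_obs();print(o["tool_pos"],o["wrist_force"])
s=snapshot("side"); crop(s,"s3",250,170,170,140,4)
E
```

```text
[ 0.45182241 -0.3358235   0.07364436] [-5.11228536 -0.39004446  3.95494486]
```

View pics/s3.png

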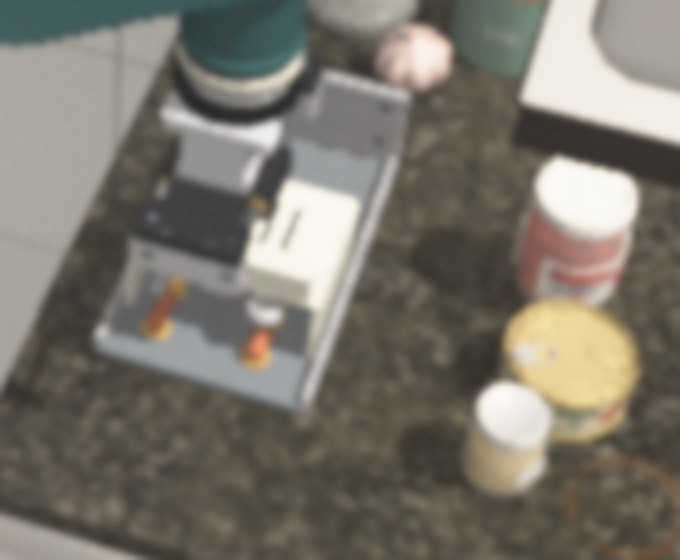

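>>> send_rows(
  rows=[-6, 0, 0, 0, 0, 0, 0, -2, 0, 0, 0, 0, 0, 0, 0, 0, -6, 0, 0, 0, 0, 4, 0, 0, 0, 0, 0, 0, 6, 0, 0, 0, 0, 0, 0, 8, 0, 0, 0, 0, 0, 0, 8, 0, 0, 0, 0, 0, 0, 8, 0, 0, 0, 0, 0, 0],
)

```text
time: 5.4
tool_pos: [0.4795, -0.3356, 0.0673]
ee_rot: [-3.141, 0.001, -0.004]
wrist_force: [-2.9, 0.2, -0.1]
width: 0.0003
```

```bash
python3 - <<'E'
from h import *
o=get_obs();print(o["tool_pos"],o["wrist_force"])
s=snapshot("side"); crop(s,"s4",250,170,170,140,4)
E
```

```text
[ 0.47946006 -0.33557051  0.06730873] [-2.92028901  0.18479738 -0.08969248]
```

View pics/s4.png

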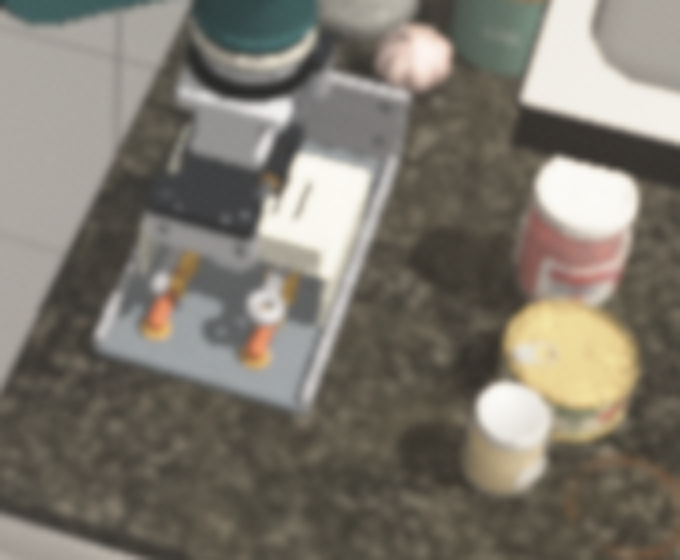

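The eye shows at the right-hand tap, crop pixel (266,303), and the plain handle is at the left. The vertical force is now near zero, so I'll continue pushing.

>>> send_rows(
  rows=[8, 0, 0, 0, 0, 0, 0, 8, 0, 0, 0, 0, 0, 0, 8, 0, 0, 0, 0, 0, 0, 8, 0, 0, 0, 0, 0, 0, 8, 0, 0, 0, 0, 0, 0, 8, 0, 0, 0, 0, 0, 0, 6, 0, 0, 0, 0, 0, 0, 4, 0, 0, 0, 0, 0, 0],
)

```text
time: 6.45
tool_pos: [0.5375, -0.3356, 0.0675]
ee_rot: [-3.142, 0.0, -0.004]
wrist_force: [-3.4, 0.2, -0.2]
width: 0.0004
```

```bash
python3 - <<'E'
from h import *
o=get_obs();print(o["tool_pos"],o["wrist_force"])
s=snapshot("side"); crop(s,"s5",250,170,170,140,4)
s=snapshot("top"); crop(s,"t5",270,150,140,120,5)
E
```

```text
[ 0.5374645  -0.33558969  0.06746556] [-3.41700527  0.23334944 -0.24920653]
```

View pics/s5.png

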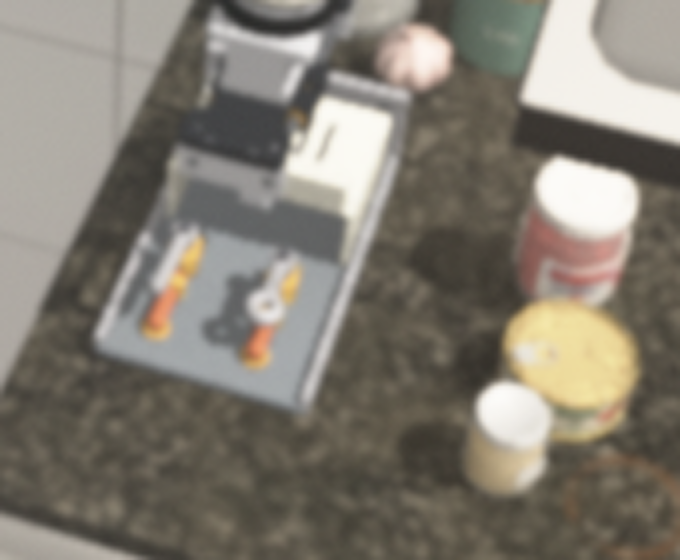

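View pics/t5.png

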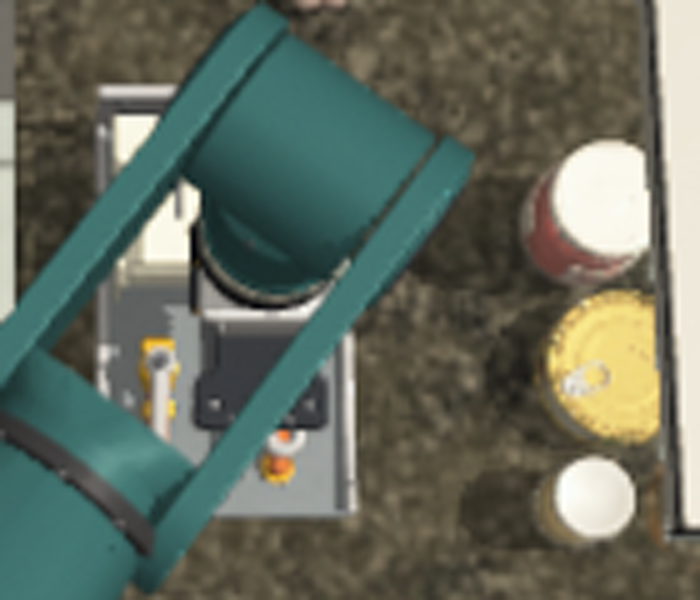

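>>> send_rows(
  rows=[3, 0, 0, 0, 0, 0, 0, 2, 0, 0, 0, 0, 0, 0, 2, 0, 0, 0, 0, 0, 0, 2, 0, 0, 0, 0, 0, 0, 0, 0, 0, 0, 0, 0, 0, 0, 0, 0, 0, 0, 0, 0, 0, 0, 0, 0, 0, 0, 0, 0, 0, 0, 0, 0, 0, 0],
)

```text
time: 7.55
tool_pos: [0.5453, -0.3358, 0.0675]
ee_rot: [3.142, 0.002, -0.004]
wrist_force: [-4.2, -0.5, 1.2]
width: 0.0004
```

>>> send_rows(
  rows=[-12, 0, 0, 0, 0, 0, 0, -12, 0, 10, 0, 0, 0, 0, 0, 0, 40, 0, 0, 0, 0, -20, 0, 50, 0, 0, 0, 0, -50, 0, 30, 0, 0, 0, 0, -50, 0, 0, 0, 0, 0, 0, -50, 0, 0, 0, 0, 0, 0, -20, 0, 0, 0, 0, 0, 0],
)

```text
time: 8.55
tool_pos: [0.3305, -0.3357, 0.199]
ee_rot: [3.139, -0.003, -0.006]
wrist_force: [0.0, 1.0, 1.1]
width: 0.0007
```

```bash
python3 - <<'E'
from h import *
o=get_obs();print(o["tool_pos"],o["wrist_force"])
s=snapshot("side"); crop(s,"s6",250,170,170,140,4)
s=snapshot("top"); crop(s,"t6",270,150,140,120,5)
E
```

```text
[ 0.3304736  -0.33566302  0.198981  ] [0.03548447 0.99809359 1.14060289]
```

View pics/s6.png

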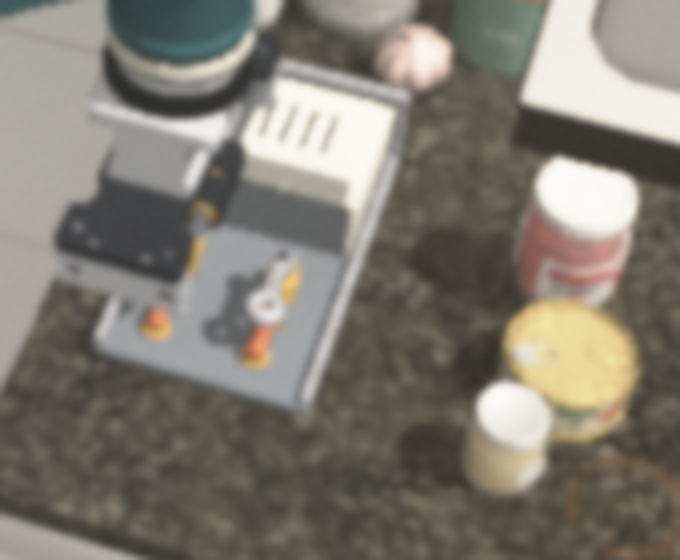

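View pics/t6.png

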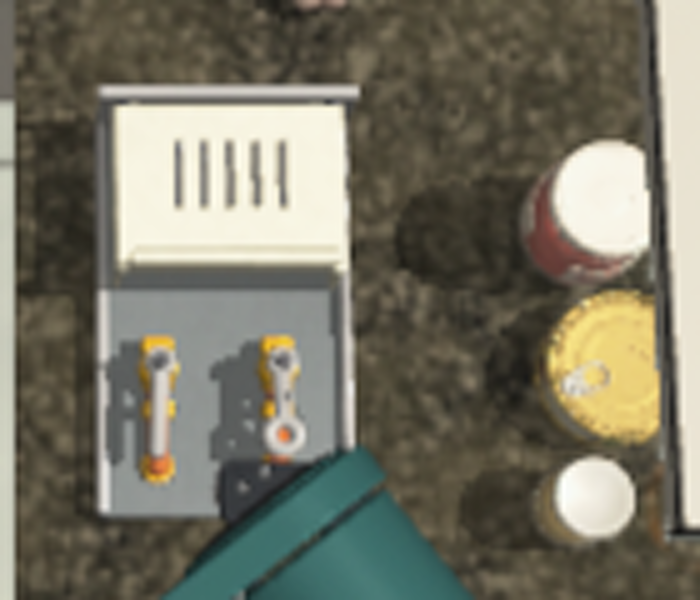

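The hood is at the end plate (top crop 115–350, 104–270) and both taps are bare. The eye, top crop (285,434), is on the right tap, and the plain bar at (158,420) is on the left.

```bash
python3 - <<'E'
from h import *
t=snapshot("top"); s=snapshot("side")
T=lambda u,v:(270+u/5-.4,150+v/5-.4)
S=lambda u,v:(250+u/4-.375,170+v/4-.375)
print("eye",ray(t,T(285,434),.05),ray(s,S(266,303),.05),"stem",ray(t,T(282,360),.055),"plain stem",ray(t,T(159,360),.055), "plain end",ray(t,T(158,468),.05))
print("hood far",ray(t,T(118,104),.066),ray(t,T(345,104),.066),"lip",ray(t,T(230,263),.092),"endplate near",.545+.114)
E
```

```text
eye [ 0.46565193 -0.3664155   0.05      ] [ 0.46980564 -0.36564006  0.05      ] stem [ 0.50749624 -0.36513694  0.055     ] plain stem [ 0.50754507 -0.29486443  0.055     ] plain end [ 0.44630416 -0.29379244  0.05      ]
hood far [ 0.65573602 -0.27240537  0.066     ] [ 0.65570927 -0.40392272  0.066     ] lip [ 0.55659624 -0.33303288  0.092     ] endplate near 0.659
```

>>> send_rows(
  rows=[40, -20, 0, 0, 0, 0, 0, 50, -20, 0, 0, 0, 0, 0, 50, -20, -20, 0, 0, 0, 0, 0, 0, -40, 0, 0, 0, 0, 0, 0, -40, 0, 0, 0, 0, 0, 0, -20, 0, 0, 0, 0, 0, 0, 0, 0, 0, 0, 0, 0, 0, 0, 0, 0, 0, 0],
)

```text
time: 9.75
tool_pos: [0.4735, -0.3959, 0.0783]
ee_rot: [3.141, -0.001, -0.003]
wrist_force: [-1.0, 0.3, -0.1]
width: 0.0003
```

```bash
python3 - <<'E'
from h import *
o=get_obs();print(o["tool_pos"],o["wrist_force"])
s=snapshot("side"); crop(s,"s7",250,170,170,140,4)
E
```

```text
[ 0.47350584 -0.39587535  0.07833706] [-0.98827606  0.28682295 -0.08765297]
```

View pics/s7.png

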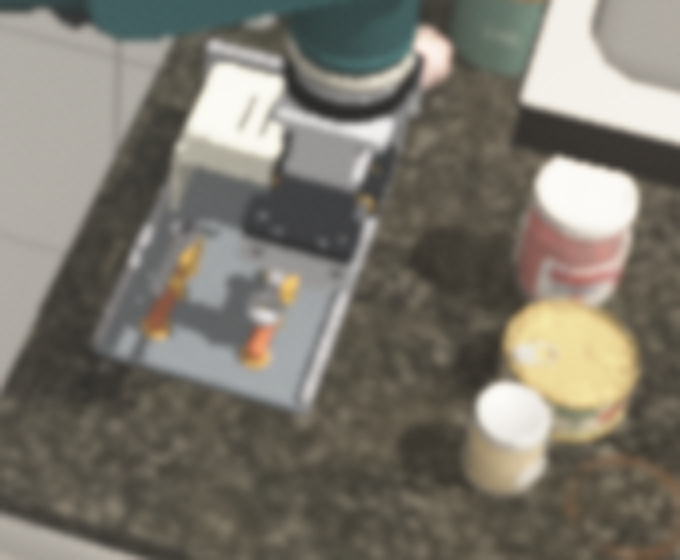

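>>> send_rows(
  rows=[-4, 1, -10, 0, 0, 0, 0, 0, 0, -10, 0, 0, 0, 0, 0, 0, -10, 0, 0, 0, 0, 0, 0, -8, 0, 0, 0, 0, 0, 0, -3, 0, 0, 0, 0, 0, 0, 0, 0, 0, 0, 0, 0, 0, 0, 0, 0, 0, 0, 0, 0, 0, 0, 0, 0, 0],
)

```text
time: 10.8
tool_pos: [0.4683, -0.3949, 0.037]
ee_rot: [3.141, -0.001, -0.004]
wrist_force: [-0.8, 0.9, 0.4]
width: 0.0001
```

>>> send_rows(
  rows=[-1, 6, 0, 0, 0, 0, 0, -2, 5, 0, 0, 0, 0, 0, -2, 5, 0, 0, 0, 0, 0, -1, 5, 0, 0, 0, 0, 0, -1, 6, 0, 0, 0, 0, 0, 0, 6, 0, 0, 0, 0, 0, 0, 5, 0, 0, 0, 0, 0, 0, 0, 0, 0, 0, 0, 0],
)

```text
time: 11.8
tool_pos: [0.4606, -0.3556, 0.0363]
ee_rot: [-3.14, 0.001, -0.003]
wrist_force: [-0.4, -0.3, -0.5]
width: 0.0002
```

```bash
python3 - <<'E'
from h import *
o=get_obs();print(o["tool_pos"],o["wrist_force"])
s=snapshot("side"); crop(s,"s8",250,170,170,140,4)
E
```

```text
[ 0.46057122 -0.35564985  0.03628265] [-0.37785058 -0.32853342 -0.47783676]
```

View pics/s8.png

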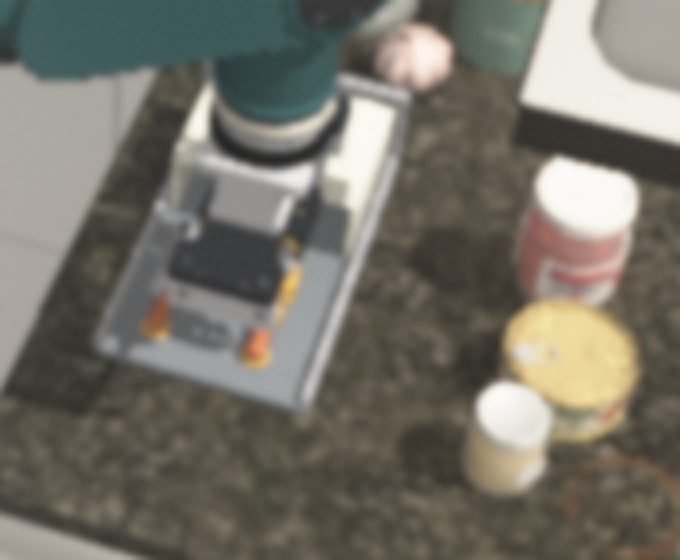

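>>> send_rows(
  rows=[2, 5, 0, 0, 0, 0, 0, 3, 5, 0, 0, 0, 0, 0, 4, 6, 0, 0, 0, 0, 0, 4, 5, 0, 0, 0, 0, 0, 4, 4, 0, 0, 0, 0, 0, 4, 3, 0, 0, 0, 0, 0, 4, 2, 0, 0, 0, 0, 0, 0, 0, 0, 0, 0, 0, 0],
)

```text
time: 12.85
tool_pos: [0.4837, -0.3272, 0.0363]
ee_rot: [3.141, 0.006, -0.004]
wrist_force: [-7.4, -3.4, 3.4]
width: 0.0002
```

>>> send_rows(
  rows=[1, 0, 0, 0, 0, 0, 0, 1, 0, 0, 0, 0, 0, 0, 1, 0, 0, 0, 0, 0, 0, 0, 0, 0, 0, 0, 0, 0, 0, 0, 0, 0, 0, 0, 0, 0, 0, 0, 0, 0, 0, 0, 0, 0, 0, 0, 0, 0, 0, 0, 0, 0, 0, 0, 0, 0],
)

```text
time: 13.85
tool_pos: [0.4839, -0.3272, 0.0363]
ee_rot: [-3.141, 0.011, -0.005]
wrist_force: [-13.6, -2.5, 6.0]
width: 0.0005
```

```bash
python3 - <<'E'
from h import *
o=get_obs();print(o["tool_pos"],o["wrist_force"])
s=snapshot("side"); crop(s,"s9",250,170,170,140,4)
E
```

```text
[ 0.48394099 -0.32715997  0.03628404] [-13.56681129  -2.4649002    6.03276246]
```

View pics/s9.png

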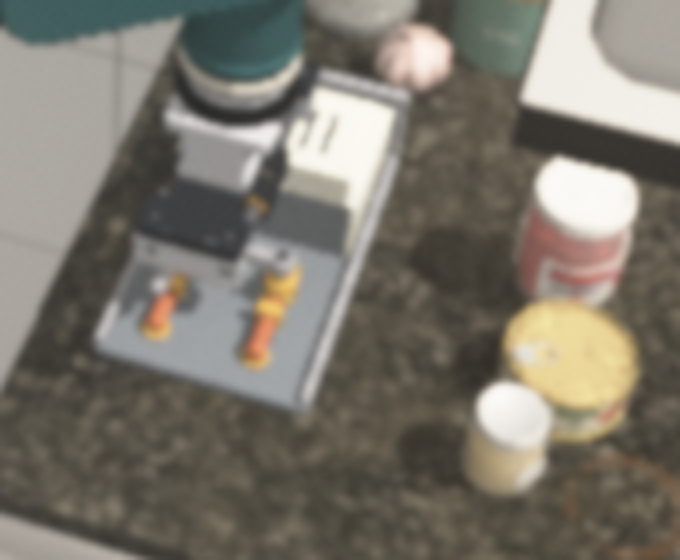

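It's at the stop: the force rises without any motion. I'll back off toward the robot, raise and look.

>>> send_rows(
  rows=[-5, 0, 0, 0, 0, 0, 0, -10, -5, 0, 0, 0, 0, 0, -4, -4, 10, 0, 0, 0, 0, 0, 0, 40, 0, 0, 0, 0, 0, 0, 50, 0, 0, 0, 0, -50, 0, 50, 0, 0, 0, 0, -50, 0, 0, 0, 0, 0, 0, -50, 30, 0, 0, 0, 0, 0],
)

```text
time: 14.9
tool_pos: [0.3251, -0.3068, 0.1826]
ee_rot: [3.139, -0.002, -0.005]
wrist_force: [-0.2, 0.3, 0.7]
width: 0.0005
```

>>> send_rows(
  rows=[0, 50, 0, 0, 0, 0, 0, 0, 50, 0, 0, 0, 0, 0, 0, 50, 0, 0, 0, 0, 0, 0, 50, 0, 0, 0, 0, 0, 0, 20, 0, 0, 0, 0, 0, 0, 0, 0, 0, 0, 0, 0, 0, 0, 0, 0, 0, 0, 0, 0, 0, 0, 0, 0, 0, 0],
)

```text
time: 15.9
tool_pos: [0.326, -0.0865, 0.1808]
ee_rot: [3.141, -0.0, -0.006]
wrist_force: [0.4, 0.1, -1.3]
width: 0.0003
```

```bash
python3 - <<'E'
from h import *
o=get_obs();print(o["time"],o["tool_pos"],o["wrist_force"])
s=snapshot("side"); crop(s,"s10",250,170,170,140,4)
s=snapshot("top"); crop(s,"t10",270,150,140,120,5)
E
```

```text
15.9 [ 0.32601425 -0.08649116  0.18079386] [ 0.44106344  0.05617791 -1.32377832]
```

View pics/s10.png

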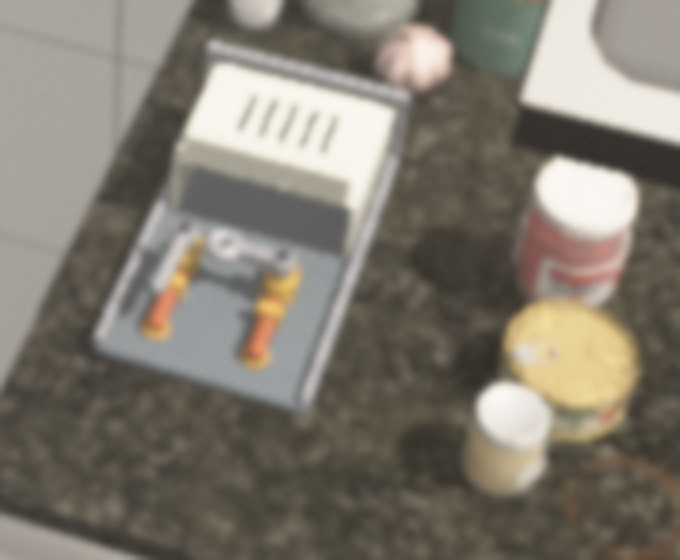

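View pics/t10.png

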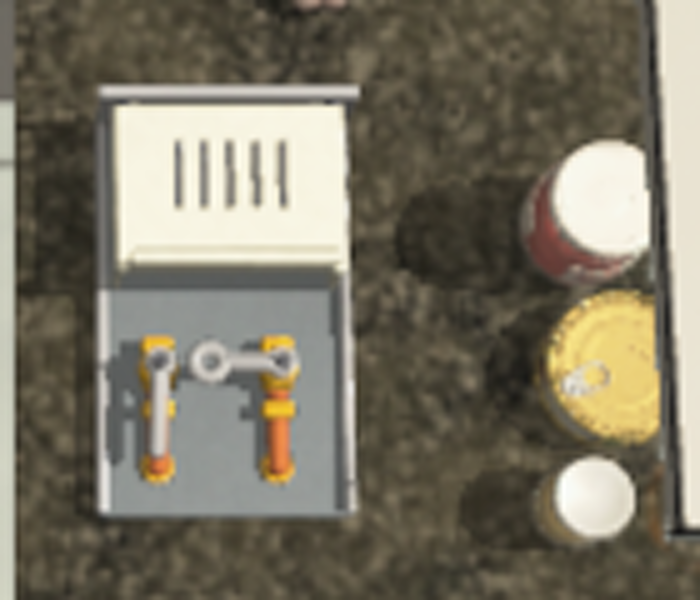

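The eye handle now points straight left, with the eye at top crop (210,361) and the stem at (284,360). The plain handle is unmoved at (158,415), the hood is level at the end plate, and the jars and tin are unmoved.

```bash
python3 - <<'E'
from bench import *
print(close_job())
E
```

```text
the job is handed in; nothing more can be done
None
```

The range's gas tap is shut and the job is handed in, at about 16 s of the 48 s allowed. `close_job()` gave no verdict, so this rests on my own checks.

- **Hood:** I pushed it by its lip with shut fingertips to the far end. The last pictures show it level. Its far edge measured x ≈ 0.656 m against the end plate's near face at about 0.659 m, a gap of roughly 3 mm. That puts its origin about 0.061 m beyond the station's.
- **Eye tap:** It was the right-hand tap. I pushed its handle clockwise until it stopped moving while the force rose to about 14 N. The handle then pointed straight left, at about 1.57 rad.
- **Left alone:** The plain handle, both jars, the tin and the yellow look-alike were not touched. The plain handle, jars and tin look the same in the last pictures as before; I did not re-check the look-alike. The arm was clear of everything at hand-in.

**One oddity:** Early in the hood push, about 4 N of upward force appeared on the tool. I backed off, lowered the fingertips 6 mm and carried on, and the vertical force then stayed within about 1 N.

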